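# Hang the parts basket over the catch tray

## Task

The small wire basket of turned brass fittings hangs on the hook of the stand with the plain rectangular base plate. Lift it off by its wooden grip and hang it on the hook of the stand that rises from the shallow open catch tray (not the one with the round foot), keeping the basket level and never setting it down on the way. Let go of it and leave it hanging level and still.

Things in the scene. Friction and masses are not known exactly. Their poses are not given: they have to be found in the camera images.
- basket: Wire basket of brass fittings, 90 (x) by 120 (y), 45 mm deep, 0.35 kg, origin under its centre. Rigid steel bail: legs at y = +-59 mm rise to a flat bar along y, 12 mm wide, 134 to 140 mm above the bottom. On the bar's middle a wooden grip block, 16 (x) by 28 (y) mm, 140 to 185 mm above the bottom: pinch from above across the 28 mm (y). All one rigid piece; x along the hook's arm when hung.
- bail (a point): Middle of the underside of the bail's bar, which rests across the hook's arm; 134 mm above the basket's origin, axes as the basket's. The arm passes between bar and basket rim (89 mm gap): to take the basket off, lift it about 30 mm and draw it 100 mm or more off the arm's open front end; to hang it, the reverse.
- plate_seat (a point): Seat of the first hook, on a fixed stand with a rectangular base plate 150 by 120 mm. Point on top of a level steel arm (12 mm wide, 8 thick), 205 mm above the bench; z up, x along the arm to its post (16 mm square, near face at x = 67 mm, no higher than the arm). The arm's open front end is at x = -38 mm, with an upturned tip (rear face at -30 mm) 16 mm higher than the arm.
- tray_seat (a point): Seat of the hook to hang it on, same hook, height and axes as plate_seat, on a fixed stand rising from an open aluminium tray 190 by 150 mm, 28 mm high. A third such stand, empty, has a round foot 140 mm wide. The three stand side by side 0.24 to 0.36 m apart, in any order, all fronts (-x) roughly to the robot, the middle one set back; carry past it in front of its tip.
Mind the look-alikes: they are no part of the job. Leave any turquoise look-alike of the part that bears plate_seat alone.

How it is judged:
By the outcome, as a careful person would: the job done as asked, in the order asked, and still so for the second after the job is handed in, with the robot touching nothing.
It also fails if it takes over 56 s, if anything falls off the work surface, if the arm or the gripper's body presses on something with over 40 N, if the wrist force passes 120 N, or if a joint passes its speed limit or range.

## Robot

A 7-joint arm with a two-finger parallel gripper is mounted at the origin on the work surface. World frame = base frame: x ahead of the robot, y to its left, z up, the work surface at z = 0. Lengths are in mm, angles in degrees, forces in N, time in s.
With the tool pointing down it reaches from about 425 to 925 mm from the base axis. Payload 6.8 kg.
Tool frame: the origin (TCP) lies midway between the tips of the shut fingers; the grasp point (between the pads) lies ctrl.grip_depth behind it (ctrl.grip_depth is the distance from the TCP to the grasp point, in mm); z points along the fingers, y is the line along which they close (so a half turn about z gives the same grasp; the last joint's range is limited). The gripper opens to 85 mm and grips with 20 to 120 N. Pads are 22 mm wide; open, the fingers measure 114 mm over their backs; the gripper's body (76 mm by 85 mm) begins 54 mm behind the grasp point. The pads swing forward as they close: fully open they stand 13 mm farther back than shut.
Start: joints at [61.301, 27.33, 1.283, 89.118, -0.659, 63.558, -4.761], TCP at [258.384, -623.606, 231.308] pointing down, gripper open.
Joint ranges: [-169.35, 169.35], [-19.33, 120.38], [-80.79, 83.38], [13.8, 139.57], [-78.32, 258.32], [9.67, 109.79], [-169.56, 169.56]. Speed limits (degrees/s): [136.94, 136.94, 180, 180, 180, 180, 180].

## Interface

Orientations are given as [roll, pitch, yaw] about the fixed x, y, z axes, in that order (R = Rz(yaw) Ry(pitch) Rx(roll)).
In Python, from station import ctrl, vision gives the robot as it stands.
- The arm moves only by the tool move_arm, never from a script. Its argument "moves" is a list of rows, each an object with "xyz": the shift along the tool's x, y, z in mm, a list of three; "yaw": the turn about the tool's z in degrees; "claw": the opening in per cent of the stroke, from 0 (shut) to 100 (fully open). In form: [{"xyz": [x, y, z], "yaw": yaw, "claw": claw}, ...]. A call has 1 to 12 rows; each row is the pose to reach, as a shift and turn from the pose commanded when the call began, along the tool's axes at that moment; what a row does not reach only later rows make up. A row lasts 1/12 s, in which the tool goes at most 41.7 mm and 7.16 degrees, less where a joint would pass 70% of its speed; a pose out of reach is approached as far as the arm can. A call with a gripper value outside its range is refused whole. The fingers move at their own pace and stop on an object; "force" is the grip in N (left out, the last holds). Time passes only in rows, so rows that repeat a pose let the fingers close. It gives the time, the measured TCP pose, the force, the opening and the grip force at its end, in the units of the state.
- ctrl.get_state(): the state, without advancing time (a new reading comes with each control period).
- vision.read_camera(name): name is "scene" or "top" or "wrist"; returns a dict with "pixels" (384x512x3 uint8, red, green, blue), "fx", "fy", "cx", "cy" (pixels), "xyz" and "orientation" of the camera in the world. Camera axes: x right, y down, z forward; pixel columns grow to the right and rows downward; lengths in mm; the calibration is good to about 2 mm. The wrist camera is an equidistant fisheye: a pixel r from the principal point sees the ray r / f radians off the axis. A picture is of the moment at which its call begins. There is no depth.
- ctrl.job_done(): hands the job in; it is judged then, once.
The state is a dict: "clock": time; "qpos": joint angles; "qd": joint speeds; "joint_efforts": joint torques, N m; "eef_pos": TCP position; "tcp_rot": TCP orientation; "force": force on the tool from outside, world axes, zero at the start; "torque": the same for the moment, N m; "grip_width": finger opening in mm; "grasp_force": force on a finger pad.
Only numpy, scipy, OpenCV 4.12 (cv2) and the standard library are available. Lean on these libraries where they do the work, as an engineer would, in place of code of your own. Each camera call takes 0.05 s, during which the arm holds its last target. There are 200 camera calls.

## Working session

There is one attempt and no reset: what is moved stays moved. The work goes in short steps, Python scripts to look and compute and a tool call to move; the robot and the scene stay as the last step left them, time stands still between calls to the robot, and variables do not carry over. Pictures are saved under pics/ and viewed, at most 10 in all, crops included, and the job is handed in when it is done.

Besides the shell and the picture viewer there is one more tool, called after "Call:" as name(argument=value, ...), one argument or row to a line, values as JSON. move_arm: Moves the arm, as the interface text tells. Its arguments: {"type":"object","properties":{"moves":{"type":"array"},"force":{"type":"number"}},"required":["moves"]}

```bash
mkdir -p pics; ls
python3 - <<'E'
from station import ctrl, vision
import cv2
print(ctrl.get_state(), ctrl.grip_depth)
for n in ["scene","top"]:
    c=vision.read_camera(n); cv2.imwrite(f"pics/{n}1.png",c["pixels"][:,:,::-1])
    print(n,{k:v for k,v in c.items() if k!="pixels"})
E
```

```text
pics
{'clock': 0.0, 'qpos': array([61.30193025, 27.37771545,  1.27871004, 89.17874552, -0.65781704,
       63.55743137, -4.76160415]), 'qd': array([ 0.05670076, -0.10072287, -0.05624504, -0.02987907,  0.06432989,
       -0.02435573, -0.08035668]), 'joint_efforts': array([-9.20253515e-04, -5.96449864e+01,  1.60775967e+00, -2.81197500e+01,
        1.25712622e-02,  9.52205068e-03, -7.56697318e-06]), 'eef_pos': array([ 258.12415119, -623.05053935,  230.29962522]), 'tcp_rot': array([-1.79893771e+02,  8.38038541e-03,  2.25069152e+01]), 'force': array([-0.04532148,  0.37501417, -0.2517591 ]), 'torque': array([-0.01276201,  0.06261236, -0.07075205]), 'grasp_force': 0.0, 'grip_width': 85.42453115721074} 18.700000000000003
scene {'fx': 430.56909973151517, 'fy': 430.56909973151517, 'cx': 251.59421325381334, 'cy': 181.2862417956902, 'xyz': array([ 927.68149939, -182.53317709, 1159.50783014]), 'orientation': array([-149.90956872,    0.25693259,   63.96792366])}
top {'fx': 370.26567639362486, 'fy': 370.26567639362486, 'cx': 256.10713864448184, 'cy': 191.13159387349162, 'xyz': array([ 359.56748534,   73.12572654, 1175.92652329]), 'orientation': array([-177.2315866 ,    0.87677761,  -90.92737051])}
```

View pics/scene1.png

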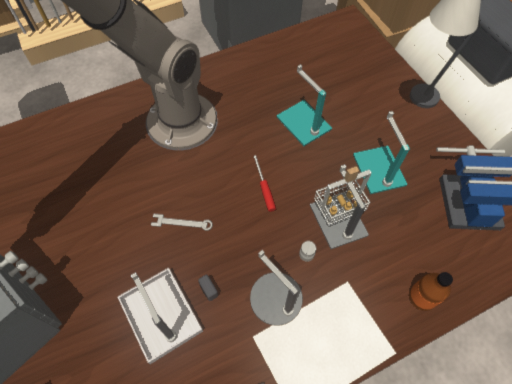

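View pics/top1.png

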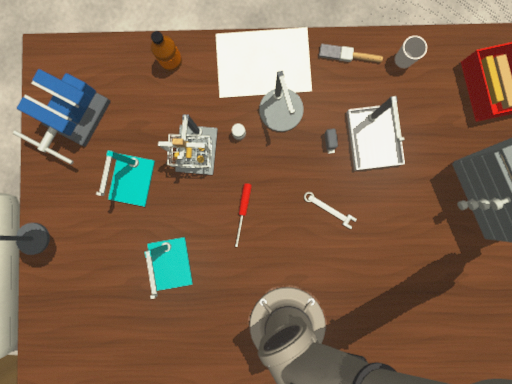

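The basket sits on the grey rectangular plate stand (top ~190,150; scene ~340,210). The round-foot stand is at top (282,110) and the tray stand at top (376,135). There are two turquoise decoys, at top (130,178) and (170,265). The grey one holding the basket is the source and the white/aluminium tray is the target. I'll confirm with an enlarged crop.

Run:
```python
import cv2
t=cv2.imread("pics/top1.png"); s=cv2.imread("pics/scene1.png")
import numpy as np
a=cv2.resize(t[60:185,150:420],None,fx=2.9,fy=2.9,interpolation=cv2.INTER_CUBIC)
b=cv2.resize(s[155:255,300:400],None,fx=2.2,fy=2.2,interpolation=cv2.INTER_CUBIC)
c=cv2.resize(s[260:360,110:210],None,fx=2.2,fy=2.2,interpolation=cv2.INTER_CUBIC)
d=cv2.resize(s[240:340,235:335],None,fx=2.2,fy=2.2,interpolation=cv2.INTER_CUBIC)
r=np.hstack([b,c,d]); o=np.zeros((a.shape[0]+220,a.shape[1],3),np.uint8); o[:a.shape[0]]=a; o[a.shape[0]:,:660]=r
cv2.imwrite("pics/crop1.png",o); print(o.shape)
```

```text
(582, 783, 3)
```

View pics/crop1.png

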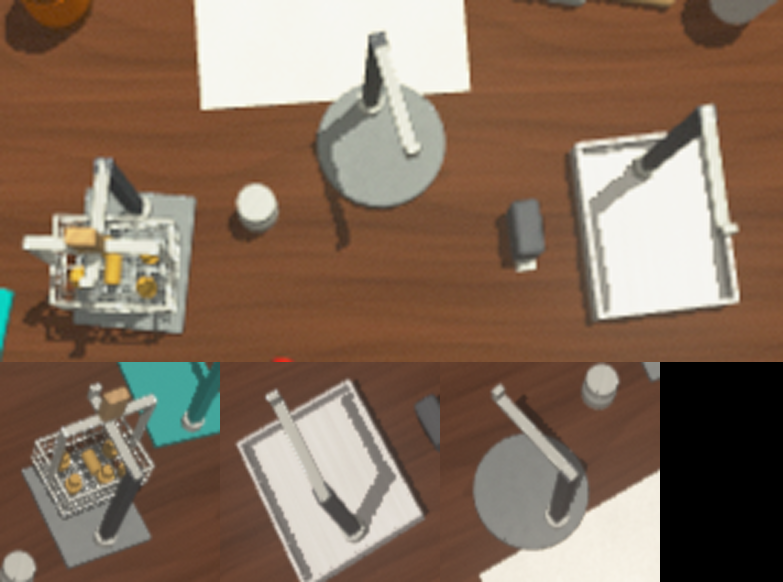

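```bash
cat > h.py <<'E'
import numpy as np, cv2
from scipy.spatial.transform import Rotation as Ro
def ray(c,p):
    d=np.array([(p[0]-c["cx"])/c["fx"],(p[1]-c["cy"])/c["fy"],1.])
    return c["xyz"],Ro.from_euler("xyz",c["orientation"],degrees=True).as_matrix()@d
def cast(c,p,z):
    o,d=ray(c,p); return o+d*(z-o[2])/d[2]
def tri(c1,p1,c2,p2):
    o1,d1=ray(c1,p1);o2,d2=ray(c2,p2)
    s=np.linalg.lstsq(np.c_[d1,-d2],o2-o1,rcond=None)[0]
    a,b=o1+d1*s[0],o2+d2*s[1]; return (a+b)/2,np.linalg.norm(a-b)
E
python3 - <<'E'
from h import *
from station import vision
np.set_printoptions(precision=1,suppress=True)
t=vision.read_camera("top"); s=vision.read_camera("scene")
T=lambda x,y:(150+x/2.9-.3,60+y/2.9-.3)
def wood(c,x0,y0,x1,y1):
    h=cv2.cvtColor(c["pixels"],cv2.COLOR_RGB2HSV)[y0:y1,x0:x1]
    m=cv2.inRange(h,(8,70,110),(19,190,255)); n,l,st,ce=cv2.connectedComponentsWithStats(m)
    return [(ce[i]+[x0,y0],st[i]) for i in range(1,n) if st[i,4]>12]
print("wood",wood(t,165,130,215,165),wood(s,335,155,375,200))
S=lambda ox,oy,x,y:(ox+x/2.2-.3,oy+y/2.2-.3)
print("tray tip",tri(t,T(730,228),s,S(110,260,54,34)),cast(t,T(730,228),221),cast(s,S(110,260,54,34),221))
print("tray end",tri(t,T(708,108),s,S(110,260,105,133)),cast(t,T(708,108),205),cast(s,S(110,260,105,133),205))
print("round tip",cast(t,T(412,150),221),cast(s,S(235,240,60,30),221), "end",cast(t,T(377,40),205))
print("bail L,R",cast(t,T(25,243),211),cast(t,T(168,247),211))
print("plate end",cast(t,T(103,162),205), "tip",cast(s,S(300,155,95,28),221))
print("grip top",cast(t,T(80,238),256),tri(t,T(80,238),s,S(300,155,115,41)))
E
```

```text
wood [(array([170.1, 132.9]), array([ 0,  0, 14, 11, 75], dtype=int32)), (array([178.5, 141.5]), array([ 6,  8, 15,  8, 66], dtype=int32)), (array([165.5, 155.2]), array([ 0, 20,  2, 11, 21], dtype=int32)), (array([172.9, 158.2]), array([ 6, 25,  6,  7, 17], dtype=int32))] [(array([351.5, 173.2]), array([ 10,  11,  15,  16, 149], dtype=int32)), (array([350.8, 194.2]), array([13, 35,  6,  9, 20], dtype=int32)), (array([340.3, 197. ]), array([ 2, 39,  8,  6, 36], dtype=int32))]
tray tip (array([ 537.4, -291.4,  216.9]), np.float64(1.895057238738671)) [ 536.3 -290.8  221. ] [ 539.5 -290.1  221. ]
tray end (array([ 650.2, -279.5,  205.2]), np.float64(2.476948565421682)) [ 649.8 -280.8  205. ] [ 650.7 -278.4  205. ]
round tip [612.3  -9.3 221. ] [619.5 -10.2 221. ] end [719.4  19.3 205. ]
bail L,R [536.6 342.9 211. ] [530.4 212.7 211. ]
plate end [611.1 272.5 205. ] tip [503.6 280.5 221. ]
grip top [531.8 282.5 256. ] (array([535.1, 286. , 234.9]), np.float64(2.646981314038247))
```

Crop confirmed: the basket is on the grey rectangular-plate stand (top ~186,135), the tray stand is at top ~(398,120), and the round stand is in the middle. Heights and arm lengths agree with the spec. The source grip is ≈(533,279) with arm yaw ≈-4°. The tray seat is ≈(571,-287) with yaw ≈+5.5°. First I'll rise and square the tool to the world axes.

Call:
move_arm(
  moves=[
    {"xyz":[0,0,-100],"yaw":22.5,"claw":100},
    {"xyz":[0,0,-100],"yaw":22.5,"claw":100},
    {"xyz":[0,0,-100],"yaw":22.5,"claw":100},
    {"xyz":[0,0,-100],"yaw":22.5,"claw":100},
    {"xyz":[0,0,-100],"yaw":22.5,"claw":100},
  ],
  force=60,
)

```text
clock: 0.62
eef_pos: [258.7, -623.9, 332.5]
tcp_rot: [179.9, -0.1, 0.0]
force: [0.7, 0.2, -1.1]
grip_width: 85.5
grasp_force: 0.0
```

Call:
move_arm(
  moves=[
    {"xyz":[24,-33,0],"yaw":0,"claw":100},
    {"xyz":[48,-66,0],"yaw":0,"claw":100},
    {"xyz":[72,-99,0],"yaw":0,"claw":100},
    {"xyz":[96,-132,0],"yaw":0,"claw":100},
    {"xyz":[120,-165,0],"yaw":0,"claw":100},
    {"xyz":[144,-198,0],"yaw":0,"claw":100},
    {"xyz":[168,-231,0],"yaw":0,"claw":100},
    {"xyz":[192,-264,0],"yaw":0,"claw":100},
    {"xyz":[216,-297,0],"yaw":0,"claw":100},
    {"xyz":[240,-330,0],"yaw":0,"claw":100},
    {"xyz":[264,-363,0],"yaw":0,"claw":100},
    {"xyz":[271,-373,0],"yaw":0,"claw":100},
  ],
)

```text
clock: 1.62
eef_pos: [532.4, -242.7, 329.3]
tcp_rot: [-179.7, 0.1, 0.7]
force: [-0.5, 0.1, 0.7]
grip_width: 85.4
grasp_force: 0.0
```

Call:
move_arm(
  moves=[
    {"xyz":[0,-450,0],"yaw":0,"claw":100},
    {"xyz":[0,-450,0],"yaw":0,"claw":100},
    {"xyz":[0,-450,0],"yaw":0,"claw":100},
    {"xyz":[0,-450,0],"yaw":0,"claw":100},
    {"xyz":[0,-450,0],"yaw":0,"claw":100},
    {"xyz":[0,-450,0],"yaw":0,"claw":100},
    {"xyz":[0,-450,0],"yaw":0,"claw":100},
    {"xyz":[0,-450,0],"yaw":0,"claw":100},
    {"xyz":[0,-450,0],"yaw":0,"claw":100},
    {"xyz":[0,-450,0],"yaw":0,"claw":100},
    {"xyz":[0,-450,0],"yaw":0,"claw":100},
    {"xyz":[0,-450,0],"yaw":0,"claw":100},
  ],
)

```text
clock: 2.62
eef_pos: [526.4, 207.9, 329.6]
tcp_rot: [-179.8, 0.2, 0.8]
force: [-0.5, 0.2, 1.1]
grip_width: 84.9
grasp_force: 0.0
```

Call:
move_arm(
  moves=[
    {"xyz":[4,-79,0],"yaw":4,"claw":100},
    {"xyz":[4,-79,0],"yaw":4,"claw":100},
    {"xyz":[4,-79,0],"yaw":4,"claw":100},
    {"xyz":[4,-79,0],"yaw":4,"claw":100},
  ],
)

```text
clock: 2.95
eef_pos: [531.8, 280.5, 329.3]
tcp_rot: [180.0, 0.2, -3.6]
force: [-0.2, -1.6, -0.7]
grip_width: 85.7
grasp_force: 0.0
```

Run:
```python
from station import ctrl, vision
import cv2
c=vision.read_camera("wrist"); cv2.imwrite("pics/w1.png",c["pixels"][:,:,::-1])
print({k:v for k,v in c.items() if k!="pixels"}); print(ctrl.get_state()["eef_pos"],ctrl.get_state()["tcp_rot"])
```

```text
{'fx': 297.3186396354542, 'fy': 297.3186396354542, 'cx': 257.19344024861954, 'cy': 189.9665855786993, 'xyz': array([611.64238012, 276.17330556, 470.78874884]), 'orientation': array([ 1.61526697e+02, -4.34914597e-02, -9.36481959e+01])}
[532.5490737  278.29042515 329.52975592] [ 1.79899601e+02  1.49876834e-01 -3.81106775e+00]
```

View pics/w1.png

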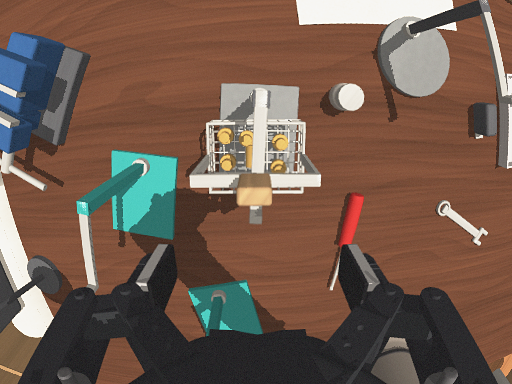

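```bash
cat >> h.py <<'E'
def fray(c,p):
    u=np.array([(p[0]-c["cx"])/c["fx"],(p[1]-c["cy"])/c["fy"]]); r=np.hypot(*u)+1e-9
    d=np.r_[u*np.sin(r)/r,np.cos(r)]
    return c["xyz"],Ro.from_euler("xyz",c["orientation"],degrees=True).as_matrix()@d
def fcast(c,p,z):
    o,d=fray(c,p); return o+d*(z-o[2])/d[2]
E
python3 - <<'E'
from h import *
from station import vision
np.set_printoptions(precision=1,suppress=True)
c=vision.read_camera("wrist"); p=c["pixels"]
m=cv2.inRange(cv2.cvtColor(p,cv2.COLOR_RGB2HSV)[165:215,225:285],(8,60,90),(20,200,255))
n,l,st,ce=cv2.connectedComponentsWithStats(m); print(st[1:],)
for r in range(168,212,3): print(r,p[r,254],end=" ")
print()
for q in [(236,206),(272,206),(236,187),(272,187)]: print("gtop",q,fcast(c,q,256))
for q in [(191,185),(320,182)]: print("bar",fcast(c,q,208))
for q in [(256,222)]: print("tip",fcast(c,q,221),fcast(c,q,205))
for q in [(260,90)]: print("post end",fcast(c,q,205))
cv2.imwrite("pics/w1c.png",cv2.resize(p[80:230,180:330,::-1],None,fx=4,fy=4,interpolation=cv2.INTER_CUBIC))
E
```

```text
[[   0    0    9    7   29]
 [  19    0    5    4   19]
 [  43    0   17   10  128]
 [   0    9   60   41 1658]
 [  53   23    7    3   21]
 [   6   24    1    2    2]]
168 [234 229 219] 171 [233 229 220] 174 [132 116 101] 177 [136 108  77] 180 [140 111  83] 183 [143 115  84] 186 [139 110  78] 189 [223 179 128] 192 [236 201 141] 195 [238 203 145] 198 [237 202 141] 201 [237 202 142] 204 [235 195 138] 207 [225 218 200] 210 [200 191 178] 
gtop (236, 206) [528.8 295.6 256. ]
gtop (272, 206) [526.9 267.7 256. ]
gtop (236, 187) [544.3 294.2 256. ]
gtop (272, 187) [542.4 266.9 256. ]
bar [534.  341.2 208. ]
bar [528.7 219.9 208. ]
tip [498.1 282.2 221. ] [490.8 282.7 205. ]
post end [616.  270.7 205. ]
```

View pics/w1c.png

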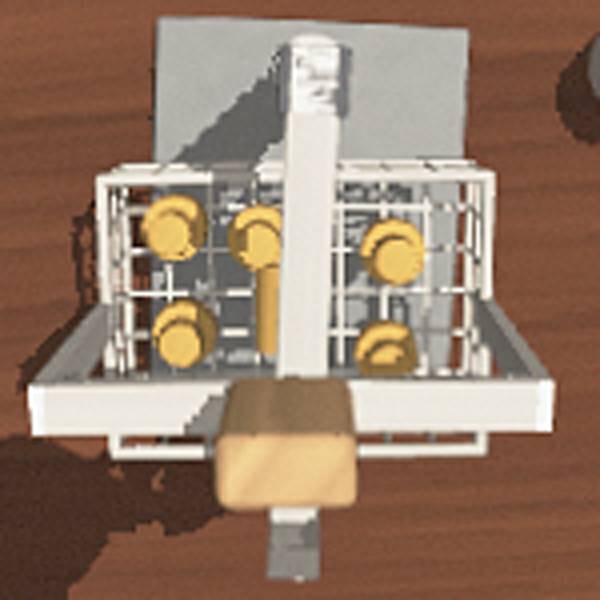

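The crop shows the grip's wooden top at px (236–272, 188–206), which gives a centre of (536,281), 16×28 ✓. The arm tip is at px (256,222), so the seat is ≈x 536. I'll correct and descend.

Call:
move_arm(
  moves=[
    {"xyz":[3,-2,35],"yaw":0,"claw":100},
    {"xyz":[3,-2,70],"yaw":0,"claw":100},
    {"xyz":[3,-2,95],"yaw":0,"claw":100},
    {"xyz":[3,-2,105],"yaw":0,"claw":100},
    {"xyz":[3,-2,112],"yaw":0,"claw":100},
    {"xyz":[3,-2,112],"yaw":0,"claw":100},
    {"xyz":[3,-2,112],"yaw":0,"claw":100},
  ],
)

```text
clock: 3.63
eef_pos: [537.3, 280.1, 220.6]
tcp_rot: [-180.0, -0.1, -4.0]
force: [0.8, -0.6, 0.3]
grip_width: 85.4
grasp_force: 0.0
```

Call:
move_arm(
  moves=[
    {"xyz":[0,0,0],"yaw":0,"claw":50},
    {"xyz":[0,0,0],"yaw":0,"claw":45},
    {"xyz":[0,0,0],"yaw":0,"claw":40},
    {"xyz":[0,0,0],"yaw":0,"claw":36},
    {"xyz":[0,0,0],"yaw":0,"claw":30},
    {"xyz":[0,0,0],"yaw":0,"claw":20},
    {"xyz":[0,0,0],"yaw":0,"claw":0},
    {"xyz":[0,0,0],"yaw":0,"claw":0},
    {"xyz":[0,0,0],"yaw":0,"claw":0},
    {"xyz":[0,0,0],"yaw":0,"claw":0},
  ],
  force=60,
)

```text
clock: 4.47
eef_pos: [536.8, 280.9, 220.1]
tcp_rot: [-179.9, -0.1, -4.0]
force: [-0.8, 1.5, 5.5]
grip_width: 26.5
grasp_force: 59.8
```

Call:
move_arm(
  moves=[
    {"xyz":[0,0,-3],"yaw":0,"claw":0},
    {"xyz":[0,0,-7],"yaw":0,"claw":0},
    {"xyz":[0,0,-13],"yaw":0,"claw":0},
    {"xyz":[0,0,-20],"yaw":0,"claw":0},
    {"xyz":[0,0,-27],"yaw":0,"claw":0},
    {"xyz":[0,0,-33],"yaw":0,"claw":0},
    {"xyz":[0,0,-36],"yaw":0,"claw":0},
    {"xyz":[0,0,-36],"yaw":0,"claw":0},
    {"xyz":[0,0,-36],"yaw":0,"claw":0},
  ],
)

```text
clock: 5.22
eef_pos: [536.4, 280.2, 255.5]
tcp_rot: [-180.0, -0.0, -4.0]
force: [0.7, 0.6, -4.5]
grip_width: 27.1
grasp_force: 59.3
```

Run:
```python
from station import ctrl, vision
import cv2
c=vision.read_camera("wrist"); s=ctrl.get_state(); print(s["eef_pos"],s["force"],s["torque"],s["grip_width"])
cv2.imwrite("pics/w2.png",cv2.resize(c["pixels"][60:300,130:390,::-1],None,fx=2.4,fy=2.4))
```

```text
[536.29459248 280.07353023 255.08558636] [ 0.29327947 -0.22759433 -4.79812467] [-0.01915765  0.02491849  0.02743628] 27.328758429412296
```

View pics/w2.png

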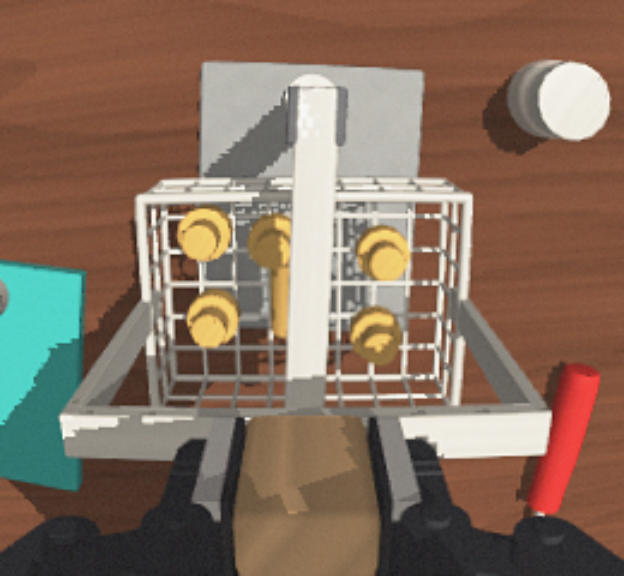

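The basket is held level and clear of the arm (crop: arm free of the bar at ~(310,390)). I'll draw it off the front end.

Call:
move_arm(
  moves=[
    {"xyz":[-4,0,0],"yaw":0,"claw":0},
    {"xyz":[-12,0,0],"yaw":0,"claw":0},
    {"xyz":[-23,0,0],"yaw":0,"claw":0},
    {"xyz":[-35,0,0],"yaw":0,"claw":0},
    {"xyz":[-48,0,0],"yaw":0,"claw":0},
    {"xyz":[-61,0,0],"yaw":0,"claw":0},
    {"xyz":[-74,0,0],"yaw":0,"claw":0},
    {"xyz":[-86,0,0],"yaw":0,"claw":0},
    {"xyz":[-97,0,0],"yaw":0,"claw":0},
    {"xyz":[-106,0,0],"yaw":0,"claw":0},
    {"xyz":[-110,0,0],"yaw":0,"claw":0},
    {"xyz":[-110,0,0],"yaw":0,"claw":0},
  ],
)

```text
clock: 6.27
eef_pos: [425.8, 288.1, 255.5]
tcp_rot: [180.0, -0.0, -3.9]
force: [1.0, -1.0, -3.4]
grip_width: 27.5
grasp_force: 59.3
```

Call:
move_arm(
  moves=[
    {"xyz":[2,6,0],"yaw":-1,"claw":0},
    {"xyz":[6,20,0],"yaw":-2,"claw":0},
    {"xyz":[11,40,0],"yaw":-3,"claw":0},
    {"xyz":[17,65,0],"yaw":-4,"claw":0},
    {"xyz":[24,95,0],"yaw":-5,"claw":0},
    {"xyz":[31,125,0],"yaw":-6,"claw":0},
    {"xyz":[38,155,0],"yaw":-7,"claw":0},
    {"xyz":[45,185,0],"yaw":-8,"claw":0},
    {"xyz":[51,210,0],"yaw":-9,"claw":0},
    {"xyz":[56,230,0],"yaw":-9.5,"claw":0},
    {"xyz":[59,242,0],"yaw":-9.5,"claw":0},
    {"xyz":[60,246,0],"yaw":-9.5,"claw":0},
  ],
)

```text
clock: 7.27
eef_pos: [470.3, 35.1, 255.3]
tcp_rot: [179.9, -0.0, 5.2]
force: [-0.5, -0.8, -3.9]
grip_width: 27.5
grasp_force: 59.6
```

Call:
move_arm(
  moves=[
    {"xyz":[-1,8,0],"yaw":0,"claw":0},
    {"xyz":[-3,24,0],"yaw":0,"claw":0},
    {"xyz":[-6,48,0],"yaw":0,"claw":0},
    {"xyz":[-10,80,0],"yaw":0,"claw":0},
    {"xyz":[-14,114,0],"yaw":0,"claw":0},
    {"xyz":[-18,148,0],"yaw":0,"claw":0},
    {"xyz":[-23,182,0],"yaw":0,"claw":0},
    {"xyz":[-28,216,0],"yaw":0,"claw":0},
    {"xyz":[-32,250,0],"yaw":0,"claw":0},
    {"xyz":[-36,282,0],"yaw":0,"claw":0},
    {"xyz":[-39,306,0],"yaw":0,"claw":0},
    {"xyz":[-40,322,0],"yaw":0,"claw":0},
  ],
)

```text
clock: 8.27
eef_pos: [460.1, -288.8, 255.2]
tcp_rot: [179.9, 0.0, 5.4]
force: [-0.4, 0.8, -4.1]
grip_width: 27.1
grasp_force: 59.8
```

Call:
move_arm(
  moves=[
    {"xyz":[-1,7,0],"yaw":0,"claw":0},
    {"xyz":[-1,10,0],"yaw":0,"claw":0},
    {"xyz":[-1,10,0],"yaw":0,"claw":0},
    {"xyz":[-1,10,0],"yaw":0,"claw":0},
    {"xyz":[-1,10,0],"yaw":0,"claw":0},
  ],
)

```text
clock: 8.68
eef_pos: [461.0, -294.3, 255.3]
tcp_rot: [-180.0, -0.0, 5.6]
force: [-0.0, 0.1, -3.3]
grip_width: 27.0
grasp_force: 59.8
```

Run:
```python
from station import ctrl, vision
import cv2
c=vision.read_camera("wrist"); s=ctrl.get_state(); print(s["eef_pos"],s["tcp_rot"],s["force"],c["xyz"])
cv2.imwrite("pics/w3.png",cv2.resize(c["pixels"][0:260,130:390,::-1],None,fx=2.3,fy=2.3))
```

```text
[ 460.89817605 -294.59002761  255.3642269 ] [-1.79970364e+02 -1.14630345e-02  5.63319508e+00] [ 0.46871237 -0.39793228 -3.55911476] [ 540.1092195  -285.83205413  397.07245007]
```

View pics/w3.png

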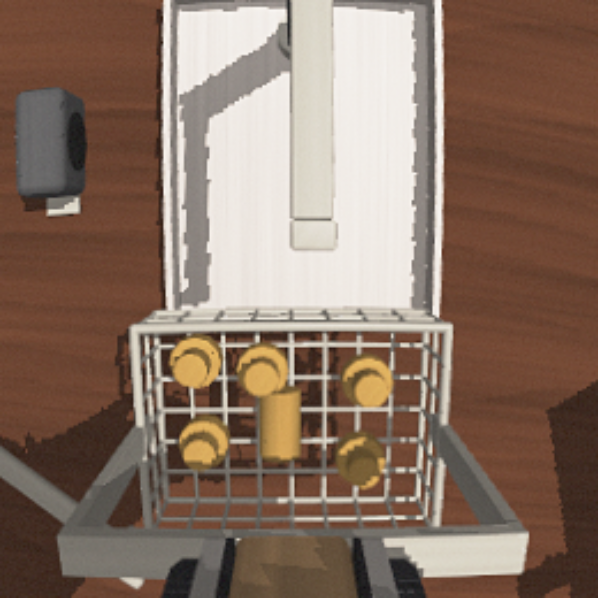

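The tip's top face is at crop (291–337, 220–249), and the arm is parallel to the image's vertical. I'll cast these points.

Run:
```python
from h import *
from station import vision
np.set_printoptions(precision=1,suppress=True)
c=vision.read_camera("wrist")
f=lambda x,y,z:fcast(c,(130+x/2.3-.3,y/2.3-.3),z)
a=(f(291,249,221)+f(337,249,221))/2; b=(f(291,220,221)+f(336,220,221))/2
e=(f(288,8,205)+f(333,8,205))/2; g=(f(292,205,205)+f(332,205,205))/2
print("tip front,rear",a,b,"arm",g,e, "yaw",np.degrees(np.arctan2(*(e-g)[[1,0]])))
print("width",np.linalg.norm(f(291,235,221)-f(336,235,221)))
# bar: bottom z ~ 240 (rear lower edge ends)
for z in (241,247): print("bar",f(62,533,z),f(525,530,z),(f(62,533,z)+f(525,530,z))/2)
```

```text
tip front,rear [ 533. -292.  221.] [ 540.5 -291.1  221. ] arm [ 544.6 -290.7  205. ] [ 601.7 -284.7  205. ] yaw 6.005876947406652
width 11.437822823158923
bar [ 456.3 -232.7  241. ] [ 469.1 -354.4  241. ] [ 462.7 -293.6  241. ]
bar [ 459.5 -234.8  247. ] [ 471.9 -351.8  247. ] [ 465.7 -293.3  247. ]
```

Call:
move_arm(
  moves=[
    {"xyz":[2,4,0],"yaw":-0.4,"claw":0},
    {"xyz":[8,4,0],"yaw":-0.4,"claw":0},
    {"xyz":[18,4,0],"yaw":-0.4,"claw":0},
    {"xyz":[30,4,0],"yaw":-0.4,"claw":0},
    {"xyz":[43,4,0],"yaw":-0.4,"claw":0},
    {"xyz":[56,4,0],"yaw":-0.4,"claw":0},
    {"xyz":[69,4,0],"yaw":-0.4,"claw":0},
    {"xyz":[82,4,0],"yaw":-0.4,"claw":0},
    {"xyz":[93,4,0],"yaw":-0.4,"claw":0},
    {"xyz":[102,4,0],"yaw":-0.4,"claw":0},
    {"xyz":[108,4,0],"yaw":-0.4,"claw":0},
    {"xyz":[110,4,0],"yaw":-0.4,"claw":0},
  ],
)

```text
clock: 9.78
eef_pos: [571.6, -289.0, 255.0]
tcp_rot: [-180.0, -0.0, 6.0]
force: [-1.1, 0.3, -4.0]
grip_width: 27.5
grasp_force: 59.9
```

Call:
move_arm(
  moves=[
    {"xyz":[0,0,0],"yaw":0,"claw":0},
    {"xyz":[0,0,6],"yaw":0,"claw":0},
    {"xyz":[0,0,13],"yaw":0,"claw":0},
    {"xyz":[0,0,19],"yaw":0,"claw":0},
    {"xyz":[0,0,24],"yaw":0,"claw":0},
    {"xyz":[0,0,28],"yaw":0,"claw":0},
    {"xyz":[0,0,31],"yaw":0,"claw":0},
    {"xyz":[0,0,31],"yaw":0,"claw":0},
  ],
)

```text
clock: 10.45
eef_pos: [569.8, -289.4, 223.4]
tcp_rot: [-180.0, 0.1, 5.9]
force: [-0.5, 0.3, -4.5]
grip_width: 27.2
grasp_force: 59.8
```

Run:
```python
from station import ctrl, vision
import cv2
c=vision.read_camera("wrist"); s=ctrl.get_state(); print(s["eef_pos"],s["tcp_rot"],s["force"])
cv2.imwrite("pics/w4.png",cv2.resize(c["pixels"][0:260,130:390,::-1],None,fx=2.3,fy=2.3))
```

```text
[ 570.13297267 -289.49879491  223.91763506] [-1.79982011e+02  3.30665567e-02  5.90047261e+00] [ 0.20763089 -0.48080498 -3.71557439]
```

View pics/w4.png

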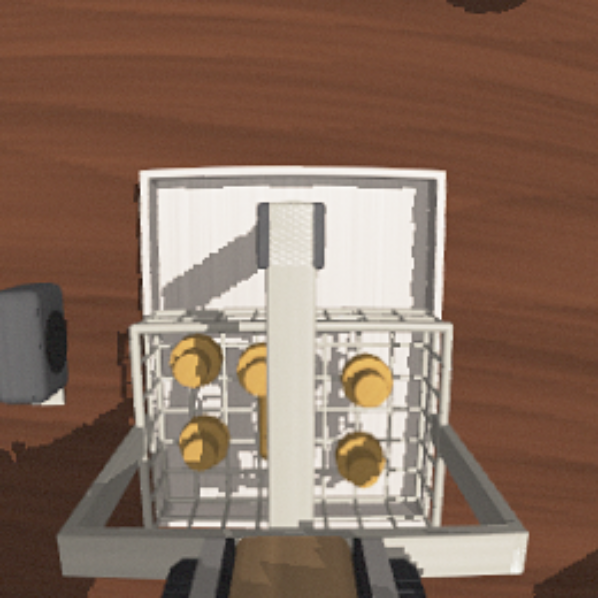

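The arm is centred under the bar (crop x 291 vs the bar's centre at 293). I'll lower slowly until it takes the load.

Call:
move_arm(
  moves=[
    {"xyz":[0,0,1],"yaw":0,"claw":0},
    {"xyz":[0,0,2],"yaw":0,"claw":0},
    {"xyz":[0,0,3],"yaw":0,"claw":0},
    {"xyz":[0,0,3],"yaw":0,"claw":0},
  ],
)

```text
clock: 10.83
eef_pos: [570.3, -289.5, 221.2]
tcp_rot: [-180.0, 0.0, 5.9]
force: [-0.3, -0.1, -3.3]
grip_width: 27.5
grasp_force: 59.8
```

Call:
move_arm(
  moves=[
    {"xyz":[0,0,0.5],"yaw":0,"claw":0},
    {"xyz":[0,0,1],"yaw":0,"claw":0},
    {"xyz":[0,0,1],"yaw":0,"claw":0},
  ],
)

```text
clock: 11.08
eef_pos: [570.3, -289.5, 220.2]
tcp_rot: [-180.0, 0.0, 5.9]
force: [-0.4, 0.4, -4.4]
grip_width: 27.7
grasp_force: 59.8
```

Call:
move_arm(
  moves=[
    {"xyz":[0,0,0.5],"yaw":0,"claw":0},
    {"xyz":[0,0,1],"yaw":0,"claw":0},
    {"xyz":[0,0,1],"yaw":0,"claw":0},
  ],
)

```text
clock: 11.33
eef_pos: [570.4, -289.6, 220.2]
tcp_rot: [180.0, -0.0, 5.9]
force: [-2.8, 1.9, 3.6]
grip_width: 27.4
grasp_force: 60.7
```

The load is taken at z≈220, the same height as at the pick. Now I'll release gradually.

Call:
move_arm(
  moves=[
    {"xyz":[0,0,-0.3],"yaw":0,"claw":30},
    {"xyz":[0,0,-0.3],"yaw":0,"claw":34},
    {"xyz":[0,0,-0.3],"yaw":0,"claw":38},
    {"xyz":[0,0,-0.3],"yaw":0,"claw":44},
    {"xyz":[0,0,-0.3],"yaw":0,"claw":52},
    {"xyz":[0,0,-0.3],"yaw":0,"claw":60},
    {"xyz":[0,0,-0.3],"yaw":0,"claw":70},
    {"xyz":[0,0,-0.3],"yaw":0,"claw":80},
    {"xyz":[0,0,-0.3],"yaw":0,"claw":90},
    {"xyz":[0,0,-0.3],"yaw":0,"claw":90},
    {"xyz":[0,0,-0.3],"yaw":0,"claw":90},
  ],
  force=20,
)

```text
clock: 12.25
eef_pos: [570.4, -289.6, 219.6]
tcp_rot: [180.0, -0.0, 5.9]
force: [0.4, -0.2, 0.8]
grip_width: 77.1
grasp_force: 0.0
```

Call:
move_arm(
  moves=[
    {"xyz":[0,0,-5],"yaw":0,"claw":90},
    {"xyz":[0,0,-15],"yaw":0,"claw":90},
    {"xyz":[0,0,-30],"yaw":0,"claw":90},
    {"xyz":[0,0,-50],"yaw":0,"claw":90},
    {"xyz":[0,0,-75],"yaw":0,"claw":90},
    {"xyz":[0,0,-100],"yaw":0,"claw":90},
    {"xyz":[0,0,-120],"yaw":0,"claw":90},
    {"xyz":[0,0,-130],"yaw":0,"claw":90},
    {"xyz":[0,0,-130],"yaw":0,"claw":90},
    {"xyz":[0,0,-130],"yaw":0,"claw":90},
  ],
)

```text
clock: 13.08
eef_pos: [570.3, -289.5, 349.7]
tcp_rot: [180.0, -0.0, 5.9]
force: [0.2, 0.3, -0.6]
grip_width: 77.1
grasp_force: 0.0
```

Run:
```python
from station import ctrl, vision
import cv2, numpy as np
c=vision.read_camera("wrist"); s=vision.read_camera("scene"); st=ctrl.get_state(); print(st["clock"],st["eef_pos"],st["force"])
a=cv2.resize(c["pixels"][40:240,150:350,::-1],None,fx=2,fy=2)
b=cv2.resize(s["pixels"][235:365,80:210,::-1],(400,400))
cv2.imwrite("pics/w5.png",np.hstack([a,b]))
```

```text
13.1833 [ 569.64539155 -289.22449463  347.9336554 ] [ 0.4398319  -0.45629172 -0.39504344]
```

View pics/w5.png

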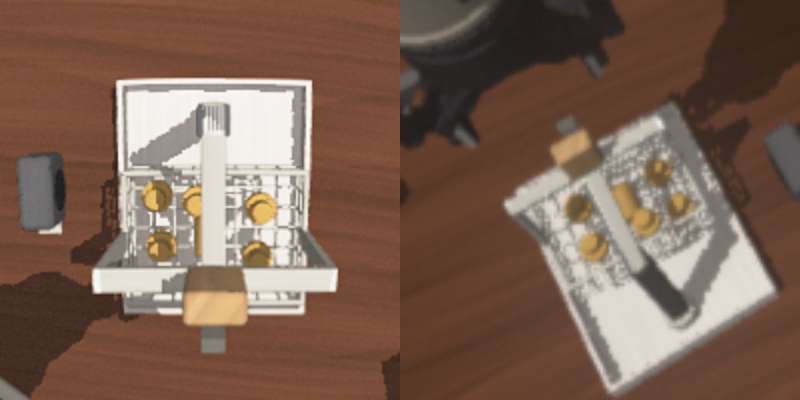

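The basket hangs level on the tray hook with the bar across the arm and the gripper clear. I'll let a second pass, check it is still, then hand in.

Call:
move_arm(
  moves=[
    {"xyz":[0,0,0],"yaw":0,"claw":90},
    {"xyz":[0,0,0],"yaw":0,"claw":90},
    {"xyz":[0,0,0],"yaw":0,"claw":90},
    {"xyz":[0,0,0],"yaw":0,"claw":90},
    {"xyz":[0,0,0],"yaw":0,"claw":90},
    {"xyz":[0,0,0],"yaw":0,"claw":90},
    {"xyz":[0,0,0],"yaw":0,"claw":90},
    {"xyz":[0,0,0],"yaw":0,"claw":90},
    {"xyz":[0,0,0],"yaw":0,"claw":90},
    {"xyz":[0,0,0],"yaw":0,"claw":90},
    {"xyz":[0,0,0],"yaw":0,"claw":90},
    {"xyz":[0,0,0],"yaw":0,"claw":90},
  ],
)

```text
clock: 14.18
eef_pos: [570.3, -289.5, 349.6]
tcp_rot: [180.0, -0.0, 5.9]
force: [-0.8, 0.2, 0.0]
grip_width: 76.8
grasp_force: 0.0
```

Run:
```python
from station import ctrl, vision
import cv2, numpy as np
s=vision.read_camera("scene")
b=cv2.resize(s["pixels"][235:365,80:210,::-1],(400,400)); o=cv2.imread("pics/w5.png")[:,400:]
d=np.abs(b.astype(int)-o)[120:].mean(); print(d)
if d<4: print(ctrl.job_done())
```

```text
1.5514613095238095
the job is handed in; nothing more can be done
None
```

The basket is off the plate stand and hanging level and still on the tray stand's hook, released with the gripper clear; I handed the job in at about 14 s.

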